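Tuck the flashing under the lapped shingle of a sign roof and hold it down

ROBOT

A 7-joint arm with a two-finger parallel gripper is mounted at the origin on a cart in front of the work surface, level with it; the furniture and walls round the work are solid. World frame = base frame: x ahead of the robot, y to its left, z up, the work surface at z = 0. Lengths are in m, angles in rad, forces in N, time in s.
With the tool pointing down it reaches from about 0.35 to 0.9 m from the base axis. Payload 7.2 kg.
Tool frame: the origin (TCP) lies on the centre line of the jaws, within the pads' length; the fingertips stand 14 mm ahead of it and the grasp point (between the pads) lies 5 mm behind it; x points along the fingers, y is the direction in which the jaws open and shut, and the axes are right-handed (so a half turn about x gives the same grasp; the last joint's range is limited). The gripper opens to 88 mm and grips with 3 to 60 N. Pads are 20 mm wide; open, the fingers measure 115 mm over their backs; the gripper's body (75 mm by 178 mm) begins 61 mm behind the grasp point.
Start: joints at [-1.375, 0.411, -0.013, 1.596, 0.006, 1.134, -0.082], TCP at [0.163, 0.603, 0.237] pointing down, gripper open.
Joint ranges: [-2.95, 2.95], [-0.29, 1.99], [-1.47, 1.44], [0.14, 2.54], [-1.03, 4.17], [0.13, 1.85], [-2.86, 2.86]. Speed limits (rad/s): [2.39, 2.39, 3.01, 3.01, 3.14, 3.14, 3.14].

INTERFACE

Orientations are given as a unit quaternion [x, y, z, w].
In Python, from plant import arm, viewer gives the robot as it stands.
- The arm moves only by the tool play_rows, never from a script. Its argument "targets" is text: rows parted by semicolons, each of 4 numbers parted by spaces: the shift along the tool's x, y, z in mm, then the turn about the tool's x in units of 5 degrees (1.0 is 5 degrees). A call has 1 to 12 rows; each row shifts and turns the commanded pose from where the row before left it, along the tool's axes as they then stand; what a row does not reach is not made up. A row lasts 1/8 s, in which the tool goes at most 62.5 mm and 10.7 degrees, less where a joint would pass 70% of its speed; a pose out of reach is approached as far as the arm can. A call is refused whole if a number of a shift passes 62.5 or a number of a turn 1, either way. A call with a gripper value outside its range is refused whole. "jaw" is the finger opening in mm, from 0 to 87.8, set as the call begins (left out, the last holds). The fingers move at their own pace and stop on an object; the grip force is fixed at half the most. Time passes only in rows, so rows that do not move let the fingers close. It gives the time, the measured TCP pose, the force and the opening at its end, in the units of the state.
- arm.read_state(): the state, without advancing time (a new reading comes with each control period).
- viewer.capture(name): name is "side" or "top" or "wrist"; returns the picture (420x560x3 uint8, red, green, blue); there is no depth.
- viewer.get_calibration(name): a dict with "fovy" (degrees; the focal length in pixels is half the picture's height over the tangent of half this angle, whatever the lens; pixels are square), "cx", "cy" (the principal point, pixels), "origin" and "attitude" of the camera in the world. Camera axes: x right, y up, looking along -z (the intrinsics and any distortion apply to the point x, -y, -z); pixel columns grow to the right and rows downward; lengths in m; the calibration is good to about 2 mm. A picture is of the moment at which its call begins: read the wrist's pose just before it. get_calibration takes no time and is no camera call; for the wrist camera it gives the pose at the moment of the call.
- arm.job_done(): hands the job in, once; it reports no verdict.
Trained networks look in the newest picture that a camera, given by its name, has taken for a name from the list of things; names that differ only in an ending like _2 or _b are one class to them, and where a whole thing is asked for, a point or a joint stands for the part that bears it (a point fixed in the world has none). Each returns a list of dicts, best first, with "score" (0 to 1); they miss things now and then, are a little off and sometimes report something else, mostly with a low value. They report only what shows in the picture. A call takes as long as a camera call.
- viewer.spot_in(camera, label): "xyz" ([x, y, z] in m, in the coordinates of the camera as it stood for that picture, good to about 4 mm: the middle of the surface that is visible of it).
- viewer.landmark_of(camera, label): "xyz" ([x, y, z] in m, in the coordinates of the camera as it stood for that picture, good to about 4 mm: a listed point, or the origin of a listed thing).
The state is a dict: "t": time; "q": joint angles; "joint_vel": joint speeds; "tau": joint torques, N m; "eef_pos": TCP position; "tcp_rot": TCP orientation; "force": force on the tool from outside, world axes, zero at the start; "ft_torque": the same for the moment, N m; "opening": finger opening in m.
Only numpy, scipy, OpenCV 4.12 (cv2) and the standard library are available. Lean on these libraries where they do the work, as an engineer would, in place of code of your own. Each camera call takes 0.05 s, during which the arm holds its last target. There are 200 camera calls.

TASK

The little shingled rain roof for a hanging sign needs its flashing: pick up the aluminium flashing by its upturned flange and slide its flat front edge along the lower shingles and under the loose upper shingle, centred and square, until the black line on it comes to the shingle's edge, without lifting the shingle. Finish while still gripping the flashing by its flange and pressing it firmly flat onto the roof with about 10 newtons: do not let go. Leave the other things on the table where they are.

Things in the scene. Friction and masses are not known exactly. Their poses are not given: they have to be found in the camera images.
- roof: Small shingled roof section, fixed to the table, lying flat: 270 (x) x 200 (y) mm, wooden. Origin on the table under the middle of the edge of the upper shingle; x points from that edge up the roof (under the upper shingle), y along the edge, z up. The bare lower shingles form one flat level face, 26 mm above the table, from x = -130 to 0 mm; over x = 0 to 112 mm lies the upper shingle. A 36 mm high dark ridge batten stands across the far end (x = 112 to 140 mm).
- roof_mouth (a point): Middle of the upper shingle's front edge, at the level of the lower shingles' top face (26 mm above the table); axes as of the roof. The slot under the upper shingle opens here towards -x: 9 mm high, 158 mm wide between side battens, 112 mm deep. The shingle is 10 mm thick, so its top is 19 mm above this point.
- shingle (a joint): Lift angle of the loose upper shingle (150 mm wide, 112 mm long, 90 g), hinged at its far end: 0 rad as it lies, held down by its weight and a weak spring; it grows as its front edge is lifted (0.06 rad is about 7 mm).
- strip: The aluminium flashing, rigid, about 120 g: a flat leaf 85 (x) x 110 (y) x 4 mm, with an upturned flange along its whole rear edge, 9 mm thick (x) and 46 mm high from the underside. Origin at the middle of the front edge, on the underside; x points forward (away from the flange, the way it goes in), z up. A black line crosses the leaf 30 mm behind the front edge. It starts flat on the table, on either side of the roof.
- strip_nose (a point): Middle of the flashing's front edge on its underside, axes as of strip.
- strip_grip (a point): Where to grip the flange: its centre line, 80.5 mm behind the front edge, 30 mm above the underside (26 mm above the leaf's top, 16 mm below the flange's top). Axes as of strip; grip across x (9 mm thick).
- sanding_block: Bystander: brown cork sanding block, 112x69x30 mm, origin under its centre; on the other side of the roof from the flashing.
- can_brown: Bystander: small blue enamel can with brown paint, 64 mm wide, 61 mm high, origin under its centre.
- jar_silver: Bystander: small white jar with a silver lid, 53 mm wide, 44 mm high, origin under its centre.
- tape_fine: Bystander: roll of blue tape lying flat, 66 mm wide, 10 mm high, origin under its centre.

How it is judged:
By the outcome, as a careful person would: the job done as asked, in the order asked, and still so for the second after the job is handed in, while the arm keeps its last pose, push and grip.
It also fails if it takes over 40 s, if anything falls off the work surface, if the arm or the gripper's body presses on something with over 40 N, if the wrist force passes 120 N, or if a joint passes its speed limit or range.

## Working session

There is one attempt and no reset: what is moved stays moved. The work goes in short steps, Python scripts to look and compute and a tool call to move; the robot and the scene stay as the last step left them, time stands still between calls to the robot, and variables do not carry over. Pictures are saved under pics/ and viewed, about 8 in all and at most 12, crops included, and the job is handed in when it is done.

Besides the shell and the picture viewer there is one more tool, called after ">>>" as a command line: name --argument value ..., lists and objects as JSON in quotes. play_rows: Moves the arm, as the interface text tells. Its arguments: {"type":"object","properties":{"targets":{"type":"string"},"jaw":{"type":"number"}},"required":["targets"]}

```bash
mkdir -p pics; ls; cat > h.py <<'E'
from plant import arm, viewer
import numpy as np, cv2
from scipy.spatial.transform import Rotation as R
def att(c):
    a=np.array(c["attitude"],float)
    return a if a.shape==(3,3) else R.from_quat(a).as_matrix()
def snap(cam,f=None):
    c=viewer.get_calibration(cam); im=viewer.capture(cam)
    if f: cv2.imwrite("pics/"+f,im[:,:,::-1])
    return c,im
def look(cam,c,labels,fn="landmark_of"):
    for l in labels:
        for d in getattr(viewer,fn)(cam,l)[:2]:
            print(cam,fn,l,round(d["score"],2),np.round(np.array(c["origin"])+att(c)@np.array(d["xyz"]),4))
E
python3 - <<'E'
from h import *
for cam in("top","side"):
    c,im=snap(cam,cam+"0.png"); print({k:v for k,v in c.items()})
    look(cam,c,["roof","roof_mouth","strip_nose","strip_grip","strip"])
    if cam=="top": look(cam,c,["sanding_block","can_brown","jar_silver","tape_fine"])
s=arm.read_state();print(s["t"],s["eef_pos"],s["tcp_rot"],s["force"],R.from_quat(s["tcp_rot"]).as_matrix().round(3))
E
```

```text
pics
{'fovy': 52.52690349669782, 'cx': 282.2322535969161, 'cy': 203.81270580934373, 'origin': array([ 0.39195514, -0.00491682,  1.67601505]), 'attitude': array([-0.03788368,  0.04055952,  0.7133513 , -0.69860552])}
top landmark_of roof 0.75 [6.148e-01 9.900e-03 3.000e-04]
top landmark_of roof_mouth 0.86 [0.6175 0.0163 0.0209]
top landmark_of strip_nose 0.77 [5.171e-01 3.021e-01 2.000e-04]
top landmark_of strip_grip 0.78 [0.4358 0.3028 0.0293]
top landmark_of strip_grip 0.19 [ 0.6521 -0.4207  0.0031]
top landmark_of strip 0.74 [ 0.5181  0.3033 -0.0015]
top landmark_of sanding_block 0.92 [ 0.5115 -0.274   0.002 ]
top landmark_of sanding_block 0.59 [ 5.18e-01  3.00e-01 -3.00e-04]
top landmark_of can_brown 0.65 [ 0.6529 -0.4191  0.0027]
top landmark_of jar_silver 0.61 [ 6.704e-01 -2.288e-01 -2.000e-04]
top landmark_of tape_fine 0.41 [0.3695 0.4353 0.0019]
{'fovy': 50.85295233655023, 'cx': 275.57448442922794, 'cy': 210.46431207490394, 'origin': array([1.57812303, 0.66811058, 0.71442075]), 'attitude': array([0.2505211 , 0.45197017, 0.75997792, 0.39420263])}
side landmark_of roof 0.98 [ 6.172e-01  7.400e-03 -3.000e-04]
side landmark_of roof_mouth 0.73 [0.6176 0.0102 0.0268]
side landmark_of strip_nose 0.6 [ 0.5175  0.3029 -0.0015]
side landmark_of strip_grip 0.61 [0.4315 0.305  0.0347]
side landmark_of strip 0.72 [ 0.5172  0.3044 -0.0017]
0.8 [0.16298907 0.60337532 0.23667931] [ 0.09301391  0.70095973 -0.09297448  0.70097048] [-0.2626819   0.68148702 -0.65099357] [[ 0.     0.261  0.965]
 [ 0.     0.965 -0.261]
 [-1.     0.     0.   ]]
```

View pics/top0.png

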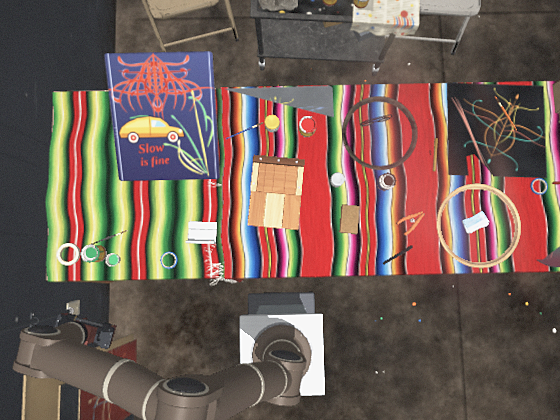

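View pics/side0.png

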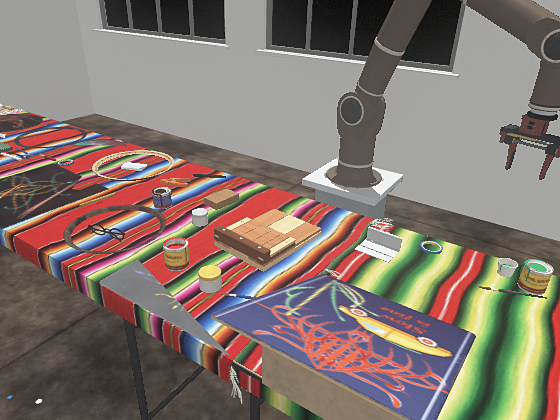

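>>> play_rows --targets "0 -22 34 0; 0 -22 34 0; 0 -22 34 0; 0 -22 34 0; 0 -22 34 0; 0 -22 34 0; 0 -22 34 0; 0 -22 34 0; 0 -22 34 0; 0 -22 34 0" --jaw 40

```text
t: 2.05
eef_pos: [0.4347, 0.3013, 0.2369]
tcp_rot: [0.093, 0.701, -0.093, 0.701]
force: [0.8, -0.0, 0.3]
opening: 0.04
```

>>> play_rows --targets "0 0 0 1; 0 0 0 1; 0 0 0 1; 0 0 0 1; 0 0 0 1; 0 0 0 1; 0 0 0 1; 0 0 0 1; 0 0 0 1; 0 0 0 1; 0 0 0 1; 0 0 0 1"

```text
t: 3.55
eef_pos: [0.4338, 0.3024, 0.2368]
tcp_rot: [0.432, 0.56, -0.432, 0.56]
force: [-0.2, 0.3, 0.7]
opening: 0.04
```

>>> play_rows --targets "0 0 0 1; 0 0 0 1; 0 0 0 1; 0 0 0 0"

```text
t: 4.05
eef_pos: [0.4338, 0.3024, 0.2367]
tcp_rot: [0.5, 0.5, -0.5, 0.5]
force: [-0.6, 0.0, -0.2]
opening: 0.0399
```

```bash
python3 - <<'E'
from h import *
s=arm.read_state();print(s["t"],s["eef_pos"],s["q"],R.from_quat(s["tcp_rot"]).as_matrix().round(3),s["force"])
c,im=snap("wrist","w1.png"); print(c)
look("wrist",c,["strip_nose","strip_grip","roof_mouth"])
c,im=snap("top")
a=cv2.resize(im[140:260,170:320],None,fx=5,fy=5,interpolation=cv2.INTER_CUBIC); cv2.imwrite("pics/topc.png",a[:,:,::-1])
E
```

```text
4.05 [0.43380363 0.30243163 0.23673561] [-1.00155659  0.24990017  0.36491784  1.84879502 -0.10133799  1.06074768
 -0.59866097] [[ 0.     1.    -0.001]
 [ 0.    -0.001 -1.   ]
 [-1.     0.    -0.   ]] [-0.6456038   0.00117463 -0.19710308]
{'fovy': 61.39365251587944, 'cx': 279.1017299862927, 'cy': 213.06730761478244, 'origin': array([0.4343059 , 0.38258599, 0.38557178]), 'attitude': array([-1.46438667e-01,  1.00253595e-04, -7.43868094e-04,  9.89219467e-01])}
wrist landmark_of strip_nose 0.77 [ 5.154e-01  2.984e-01 -3.000e-04]
wrist landmark_of strip_grip 0.67 [0.4357 0.3024 0.03  ]
```

View pics/w1.png

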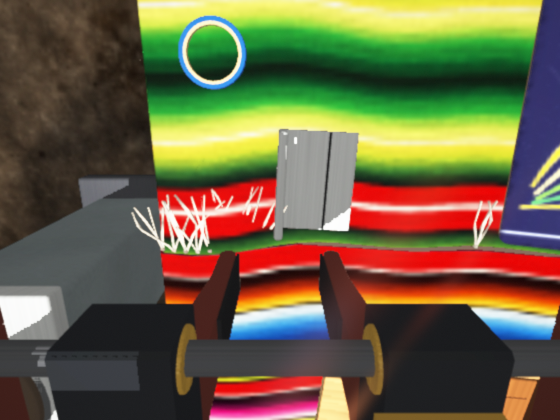

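View pics/topc.png

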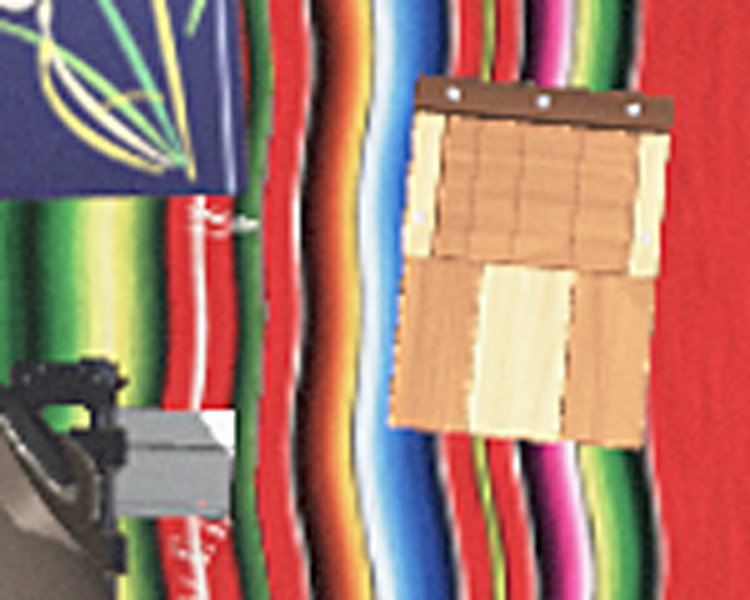

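```bash
cat >> h.py <<'E'
def unproj(c,px,z):
    f=210/np.tan(np.radians(c["fovy"])/2); px=np.atleast_2d(px).astype(float)
    d=np.c_[(px[:,0]-c["cx"])/f,-(px[:,1]-c["cy"])/f,-np.ones(len(px))]@att(c).T
    o=np.array(c["origin"]); return o+d*((z-o[2])/d[:,2])[:,None]
def proj(c,P):
    f=210/np.tan(np.radians(c["fovy"])/2); p=(np.atleast_2d(P)-np.array(c["origin"]))@att(c)
    return np.c_[c["cx"]+f*p[:,0]/-p[:,2],c["cy"]-f*p[:,1]/-p[:,2]]
E
python3 - <<'E'
from h import *
c=viewer.get_calibration("wrist")
p=unproj(c,[[357.5,133],[349.5,231.5],[331,131],[323,229.5]],.004);print(p.round(4), np.degrees(np.arctan2(*(p[0]-p[1])[:2])),np.degrees(np.arctan2(*(p[2]-p[3])[:2])))
p=unproj(c,[[281,129],[288,129],[276,240],[283,240]],.046);print(p.round(4),np.degrees(np.arctan2(*(p[0]-p[2])[:2])))
c=viewer.get_calibration("top")
q=np.array([[388,427],[641,446],[402,256],[658,275]])/5+[170,140]-.4
p=unproj(c,q,.026);print(p.round(4))
for a,b in((0,1),(2,3)):d=p[a]-p[b];print(np.linalg.norm(d),np.degrees(np.arctan2(d[0],d[1])))
d=p[2]-p[0];print(np.degrees(np.arctan2(d[1],d[0])))
im=cv2.imread("pics/w1.png")[110:260,250:380];cv2.imwrite("pics/w1c.png",cv2.resize(im,None,fx=5,fy=4.0,interpolation=cv2.INTER_CUBIC))
E
```

```text
[[0.5169 0.3551 0.004 ]
 [0.5147 0.2449 0.004 ]
 [0.4889 0.3572 0.004 ]
 [0.4843 0.2473 0.004 ]] 1.1445524032835315 2.394823965281523
[[0.436  0.3619 0.046 ]
 [0.4426 0.3619 0.046 ]
 [0.431  0.2508 0.046 ]
 [0.4381 0.2508 0.046 ]] 2.6225008839368376
[[ 0.4959  0.1245  0.026 ]
 [ 0.4771 -0.0714  0.026 ]
 [ 0.6296  0.1119  0.026 ]
 [ 0.6105 -0.088   0.026 ]]
0.19677267115937044 5.491380663251924
0.20088388403531388 5.467298512584394
-5.362111837447081
```

View pics/w1c.png

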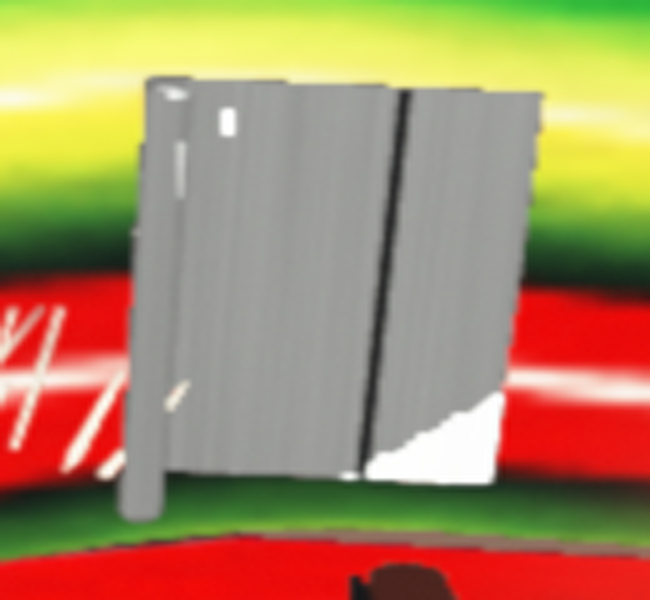

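>>> play_rows --targets "20 2 -2 0.5; 30 0 0 0; 30 0 0 0; 30 0 0 0; 30 0 0 0; 25 0 0 0; 20 0 0 0; 15 0 0 0; 12 0 0 0; 0 0 0 0; 0 0 0 0"

```text
t: 5.68
eef_pos: [0.4362, 0.3045, 0.0251]
tcp_rot: [0.512, 0.488, -0.511, 0.488]
force: [0.4, 0.4, 0.2]
opening: 0.0402
```

>>> play_rows --targets "0 0 0 0; 0 0 0 0; 0 0 0 0; 0 0 0 0; 0 0 0 0" --jaw 0

```text
t: 6.3
eef_pos: [0.4359, 0.3044, 0.0248]
tcp_rot: [0.511, 0.489, -0.511, 0.488]
force: [-0.7, -0.5, 4.4]
opening: 0.0089
```

>>> play_rows --targets "-15 0 0 0; -25 0 0 0; -25 0 0 0; -15 0 0 0.55; 0 10 30 0; 0 10 35 0; 0 12 40 0; 0 12 40 0; 0 12 40 0; 0 12 40 0; 0 11 30 0; 0 8 19 0"

```text
t: 7.8
eef_pos: [0.4971, 0.0215, 0.1055]
tcp_rot: [0.524, 0.475, -0.523, 0.476]
force: [-0.4, 1.0, -2.2]
opening: 0.0092
```

>>> play_rows --targets "0 0 0 0;0 0 0 0"

```text
t: 8.05
eef_pos: [0.4967, 0.0243, 0.1049]
tcp_rot: [0.523, 0.476, -0.523, 0.476]
force: [0.7, 0.1, -1.4]
opening: 0.0089
```

```bash
python3 - <<'E'
from h import *
s=arm.read_state();print(s["t"],s["eef_pos"],R.from_quat(s["tcp_rot"]).as_matrix().round(4),s["force"],s["opening"])
c,im=snap("wrist"); print(c)
look("wrist",c,["strip_nose","strip_grip","roof_mouth","roof"])
cv2.imwrite("pics/w2.png",cv2.resize(im,(784,588),interpolation=cv2.INTER_CUBIC)[:,:,::-1])
c,im=snap("side","s2.png");look("side",c,["strip_nose","strip_grip","roof_mouth"])
c,im=snap("top","t2.png");look("top",c,["strip_nose","strip_grip","roof_mouth"])
E
```

```text
8.05 [0.49665125 0.0242863  0.10491403] [[-1.000e-04  9.957e-01 -9.290e-02]
 [ 6.000e-04 -9.290e-02 -9.957e-01]
 [-1.000e+00 -1.000e-04 -6.000e-04]] [ 0.74433959  0.09154415 -1.39233316] 0.008923422172686598
{'fovy': 61.39365251587944, 'cx': 279.1017299862927, 'cy': 213.06730761478244, 'origin': array([0.5044665 , 0.10403927, 0.25379282]), 'attitude': array([-0.14605722,  0.00691414, -0.04612125,  0.98817626])}
wrist landmark_of strip_nose 0.96 [0.5764 0.0208 0.0785]
wrist landmark_of strip_nose 0.17 [ 0.6127  0.0091 -0.0007]
wrist landmark_of strip_grip 0.55 [0.4975 0.0221 0.1077]
wrist landmark_of roof_mouth 0.61 [0.6181 0.0133 0.0234]
wrist landmark_of roof 0.71 [0.6185 0.0104 0.0017]
side landmark_of strip_nose 0.82 [0.5773 0.0168 0.0798]
side landmark_of strip_grip 0.71 [0.4936 0.0263 0.1081]
side landmark_of strip_grip 0.69 [0.6203 0.0113 0.0018]
side landmark_of roof_mouth 0.98 [0.6185 0.0099 0.0251]
top landmark_of strip_nose 0.64 [ 0.3689  0.4338 -0.0018]
top landmark_of roof_mouth 0.95 [0.6204 0.0162 0.0241]
```

View pics/w2.png

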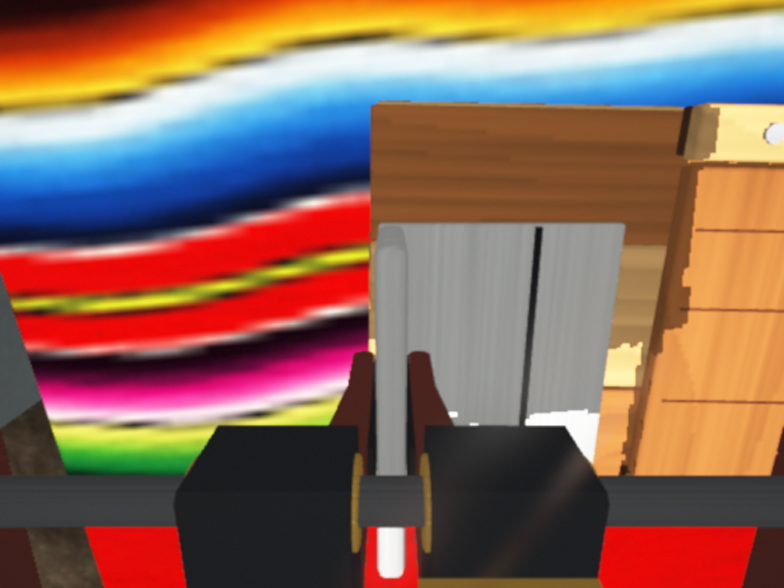

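```bash
python3 - <<'E'
from h import *
c=viewer.get_calibration("wrist")
def u(l,z): 
    p=unproj(c,np.array(l)/1.4-.15,z); print(p.round(4).tolist()); return p
def yaw(a,b): d=a-b; print("  yaw",-np.degrees(np.arctan2(d[0],d[1])).round(2))
print("leaf front"); p=u([[625,223],[595,470]],.084); yaw(*p)
print("line"); p=u([[539,228],[522,425]],.084); yaw(*p)
print("flange"); p=u([[405,245],[405,350]],.126); yaw(*p)
print("leaf left edge"); p=u([[415,223],[625,223]],.084); d=p[1]-p[0];print(np.degrees(np.arctan2(d[1],d[0])))
print("roof front"); p=u([[371,103],[370,235]],.026); yaw(*p)
print("roof left side"); p=u([[371,102],[685,107]],.026); d=p[1]-p[0];print(np.degrees(np.arctan2(d[1],d[0])))
c,im=snap("side"); 
a=cv2.resize(im[190:300,200:350],None,fx=5,fy=5,interpolation=cv2.INTER_CUBIC);cv2.imwrite("pics/s2c.png",a[:,:,::-1])
E
```

```text
leaf front
[[0.582, 0.0715, 0.084], [0.5743, -0.0267, 0.084]]
  yaw -4.5
line
[[0.5528, 0.0725, 0.084], [0.5456, -0.0036, 0.084]]
  yaw -5.35
flange
[[0.5061, 0.079, 0.126], [0.5036, 0.0496, 0.126]]
  yaw -4.91
leaf left edge
[[0.5106, 0.0782, 0.084], [0.582, 0.0715, 0.084]]
-5.376715511868168
roof front
[[0.4979, 0.1226, 0.026], [0.4915, 0.0661, 0.026]]
  yaw -6.51
roof left side
[[0.498, 0.123, 0.026], [0.632, 0.1084, 0.026]]
-6.229617356974093
```

View pics/s2c.png

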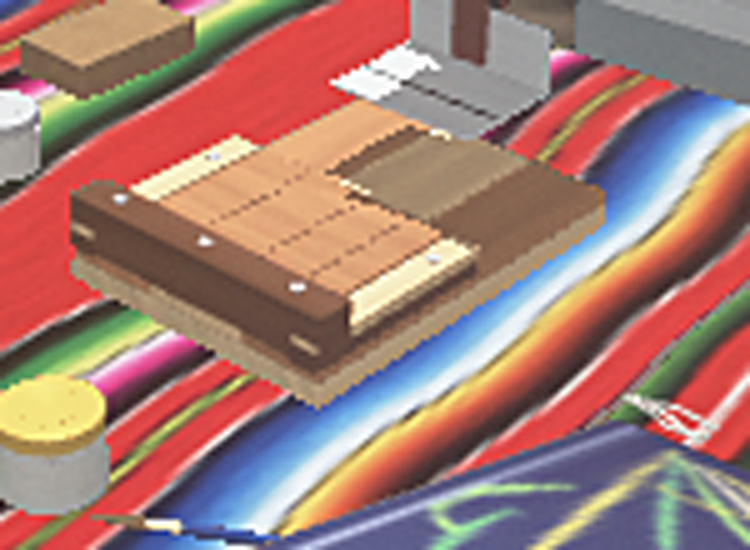

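```bash
python3 - <<'E'
from h import *
from scipy.optimize import least_squares
C={k:viewer.get_calibration(k) for k in("top","side","wrist")}
S=lambda l:np.array(l)/5+[200,190]-.4
T=lambda l:np.array(l)/5+[170,140]-.4
W=lambda l:np.array(l)/1.4-.15
obs={"side":[(S([604,188]),[-.13,.1,.026]),(S([318,406]),[.14,.1,0]),(S([72,270]),[.14,-.1,0]),(S([604,224]),[-.13,.1,0])],
"top":[(T([388,427]),[-.13,.1,.026]),(T([641,446]),[-.13,-.1,.026])],
"wrist":[(W([371,102]),[-.13,.1,.026])]}
def res(p,keys=obs):
    r=[]
    for k in keys:
        for px,m in obs[k]:
            M=R.from_euler("z",p[2]).apply(m)+[p[0],p[1],0]
            r+=list((proj(C[k],M)[0]-px)*(1 if k!="wrist" else .4))
    return np.array(r)
for keys in(list(obs),["side"],["top"]):
    s=least_squares(res,[.617,.012,-.1],args=(keys,),loss="soft_l1");print(keys,s.x[:2].round(4),np.degrees(s.x[2]).round(2),res(s.x,keys).round(1))
E
```

```text
['side', 'top', 'wrist'] [0.6148 0.0088] -6.7 [ 0.7  0.2 -0.5  0.5 -0.3  1.1  0.1  0.2  0.3 -0.4  1.   0.8 -0.4 -0.1]
['side'] [0.6123 0.0072] -6.66 [ 0.6 -0.3 -0.3 -0.1 -0.1  0.6  0.  -0.3]
['top'] [0.6159 0.0141] -5.49 [-0.4 -0.   0.4  0. ]
```

>>> play_rows --targets "5 0 2 0.16; 10 0 0 0; 12 0 0 0; 10 0 0 0; 7 0 0 0; 4 0 0 0; 2 0 0 0; 0 0 0 0; 0 0 0 0"

```text
t: 9.88
eef_pos: [0.4969, 0.0215, 0.0549]
tcp_rot: [0.526, 0.472, -0.526, 0.472]
force: [0.3, 0.1, -1.4]
opening: 0.0085
```

>>> play_rows --targets "1 0 0 0; 0 0 0 0; 0 0 0 0"

```text
t: 10.25
eef_pos: [0.4967, 0.0214, 0.0537]
tcp_rot: [0.526, 0.472, -0.526, 0.472]
force: [0.6, -0.0, -1.8]
opening: 0.0089
```

>>> play_rows --targets "1 0 0 0; 0 0 0 0; 0 0 0 0"

```text
t: 10.62
eef_pos: [0.4967, 0.0214, 0.0526]
tcp_rot: [-0.526, -0.472, 0.526, -0.472]
force: [-0.5, 0.0, -1.6]
opening: 0.0093
```

>>> play_rows --targets "1 0 0 0; 0 0 0 0; 0 0 0 0"

```text
t: 11.0
eef_pos: [0.4967, 0.0214, 0.0516]
tcp_rot: [-0.526, -0.472, 0.526, -0.472]
force: [0.4, 0.3, -1.0]
opening: 0.0089
```

>>> play_rows --targets "0.6 0 0 0; 0 0 0 0; 0 0 0 0"

```text
t: 11.38
eef_pos: [0.4967, 0.0214, 0.051]
tcp_rot: [0.526, 0.472, -0.526, 0.472]
force: [0.4, 0.2, -0.9]
opening: 0.0088
```

>>> play_rows --targets "0.5 0 0 0; 0 0 0 0; 0 0 0 0"

```text
t: 11.75
eef_pos: [0.4967, 0.0214, 0.0508]
tcp_rot: [0.526, 0.472, -0.526, 0.472]
force: [-1.8, 0.0, 5.7]
opening: 0.0091
```

>>> play_rows --targets "-0.3 0 0 0; 0 0 0 0; 0 0 0 0"

```text
t: 12.12
eef_pos: [0.4968, 0.0214, 0.0508]
tcp_rot: [0.526, 0.472, -0.526, 0.472]
force: [-0.1, 0.1, 1.9]
opening: 0.0089
```

```bash
python3 - <<'E'
from h import *
s=arm.read_state();print(s["t"],s["eef_pos"],s["force"],s["ft_torque"])
c,im=snap("wrist")
look("wrist",c,["strip_nose","strip_grip","roof_mouth"])
cv2.imwrite("pics/w3.png",cv2.resize(im[60:360,220:560],(782,690),interpolation=cv2.INTER_CUBIC)[:590,:,::-1])
c,im=snap("side","s3.png");look("side",c,["strip_nose","strip_grip","roof_mouth"])
E
```

```text
12.125 [0.49675145 0.02140437 0.05079956] [-0.13074539  0.06379651  1.91751549] [-0.08010658  0.10511381 -0.01023097]
wrist landmark_of strip_nose 0.72 [0.58   0.0129 0.0247]
wrist landmark_of strip_grip 0.59 [0.4988 0.0191 0.0547]
wrist landmark_of roof_mouth 0.88 [0.6177 0.0119 0.0266]
side landmark_of strip_nose 0.67 [0.5773 0.0135 0.0247]
side landmark_of strip_grip 0.57 [0.4979 0.0229 0.0589]
side landmark_of strip_grip 0.35 [ 0.3679  0.4316 -0.0008]
side landmark_of roof_mouth 0.98 [0.6185 0.01   0.0274]
```

View pics/w3.png

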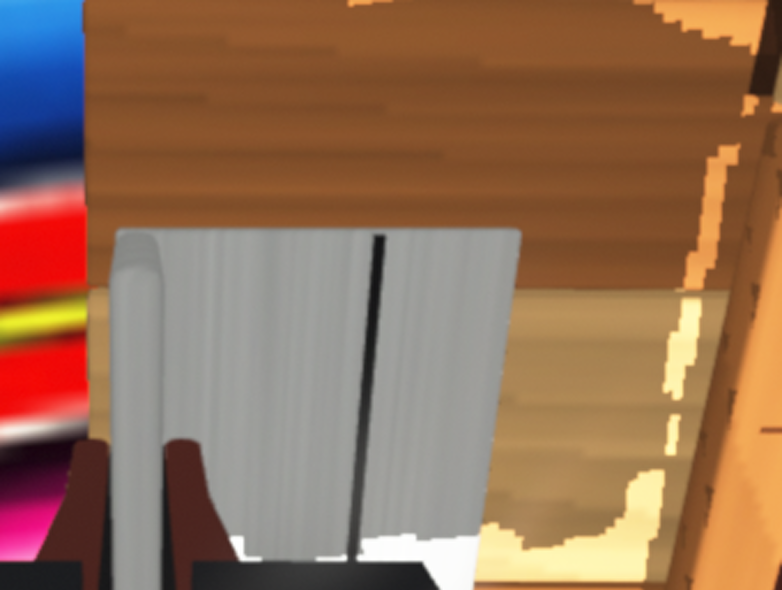

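```bash
python3 - <<'E'
from h import *
c=viewer.get_calibration("wrist")
def u(n,l,z): 
    p=unproj(c,np.array(l)/2.3+[220,60]-.3,z); d=p[1]-p[0]; print(n,p[:,:2].round(4).tolist(),np.degrees(np.arctan2(d[1],d[0])).round(2))
u("leaf left",[[165,230],[519,231]],.03)
u("leaf front",[[474,588],[520,231]],.03)
u("line",[[352,560],[379,236]],.03)
u("roof front",[[88,430],[84,5]],.026)
u("seam L",[[525,287],[727,291]],.026)
u("seam R",[[476,583],[666,584]],.026)
u("mouth",[[665,588],[768,122]],.026)
u("shingle low",[[665,588],[768,122]],.035)
u("shingle top",[[690,588],[780,190]],.045)
E
```

```text
leaf left [[0.5089, 0.076], [0.5822, 0.0679]] -6.34
leaf front [[0.5739, -0.0169], [0.5824, 0.0678]] 84.26
line [[0.5452, -0.0062], [0.5532, 0.0699]] 84.0
roof front [[0.4869, 0.0316], [0.4974, 0.1213]] 83.33
seam L [[0.5857, 0.0546], [0.6295, 0.049]] -7.33
seam R [[0.576, -0.0184], [0.6221, -0.0236]] -6.52
mouth [[0.6219, -0.0247], [0.6342, 0.0841]] 83.55
shingle low [[0.6159, -0.0182], [0.6276, 0.085]] 83.55
shingle top [[0.6146, -0.0116], [0.6238, 0.0733]] 83.81
```

>>> play_rows --targets "0 0 -1 0.08; 0 0 -1 0; 0 6 0 0; 0 10 0 0; 0 10 0 0; 0 6 0 0; 0 0 0 0; 0 0 0 0"

```text
t: 13.52
eef_pos: [0.5288, 0.0197, 0.0508]
tcp_rot: [0.528, 0.47, -0.528, 0.471]
force: [0.2, -0.4, -1.3]
opening: 0.0085
```

```bash
python3 - <<'E'
from h import *
s=arm.read_state();print(s["t"],s["eef_pos"],s["force"],s["ft_torque"],R.from_quat(s["tcp_rot"]).as_matrix()[:,1].round(4))
c,im=snap("wrist");a=im
look("wrist",c,["strip_nose","roof_mouth"])
c,im=snap("top");look("top",c,["strip_nose","roof_mouth"])
b=cv2.resize(im[150:235,240:315],(390,442),interpolation=cv2.INTER_CUBIC)
a=cv2.resize(a[100:360,280:500],(374,442),interpolation=cv2.INTER_CUBIC)
cv2.imwrite("pics/w4.png",np.hstack([a,b])[:,:,::-1])
E
```

```text
13.525 [0.5288099  0.01967613 0.0508102 ] [ 0.2362178  -0.42505536 -1.27606191] [-0.11955227 -0.05336906 -0.01688414] [ 9.934e-01 -1.145e-01  4.000e-04]
wrist landmark_of strip_nose 0.58 [0.6076 0.011  0.0247]
wrist landmark_of roof_mouth 0.66 [0.6171 0.015  0.0243]
top landmark_of roof_mouth 0.82 [0.6167 0.0139 0.0248]
```

View pics/w4.png

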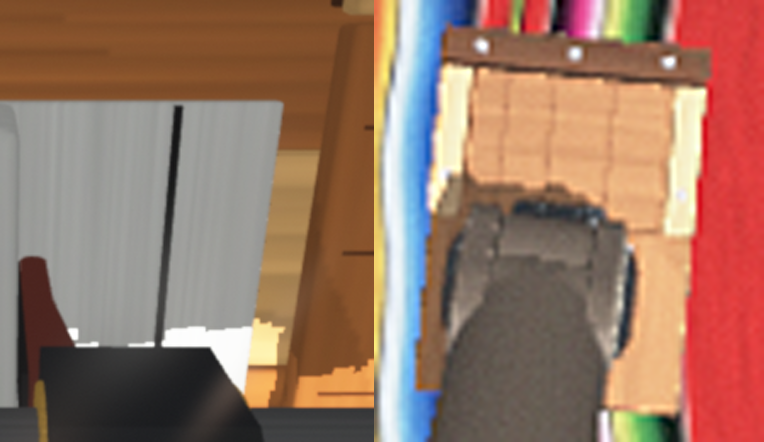

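```bash
python3 - <<'E'
from h import *
c=viewer.get_calibration("wrist")
px=lambda l:np.array(l)/1.7+[280,100]-.2
k=unproj(c,px([[283,101],[245,400],[179,106],[157,345]]),.03)
top=unproj(c,px([[346,23],[306,290]]),.045); low=unproj(c,px([[337,30],[293,330],[275,407]]),.035)
ang=lambda p:np.degrees(np.arctan2(p[0,0]-p[1,0],p[0,1]-p[1,1]))
print(k.round(4),ang(k[:2]),ang(k[2:]));print(top.round(4),ang(top),low.round(4),ang(low))
for y in(-6.2,-6.6):
    Rz=R.from_euler("z",np.radians(y)).as_matrix()
    print(y,"leaf",(k@Rz*1e3).round(1)[:,:2].tolist(),"top",(top@Rz*1e3).round(1)[:,:2].tolist(),"low",(low@Rz*1e3).round(1)[:,:2].tolist())
E
```

```text
[[ 0.6148  0.066   0.03  ]
 [ 0.6044 -0.0318  0.03  ]
 [ 0.5856  0.0679  0.03  ]
 [ 0.5765 -0.0079  0.03  ]] 6.017781222505728 6.867184285738223
[[0.623  0.0866 0.045 ]
 [0.6156 0.0144 0.045 ]] 5.904075030911444 [[ 0.6263  0.0843  0.035 ]
 [ 0.6171 -0.0043  0.035 ]
 [ 0.6121 -0.0316  0.035 ]] 5.9370222670423685
-6.2 leaf [[604.0, 132.0], [604.3, 33.7], [574.8, 130.8], [574.0, 54.4]] top [[610.0, 153.4], [610.4, 80.8]] low [[613.5, 151.4], [613.9, 62.4], [611.9, 34.6]]
-6.6 leaf [[603.1, 136.2], [604.1, 37.9], [573.9, 134.8], [573.6, 58.4]] top [[609.0, 157.7], [609.8, 85.0]] low [[612.4, 155.7], [613.5, 66.6], [611.6, 38.9]]
```

>>> play_rows --targets "0.2 0 0 0; 0 5 0 0; 0 7 0 0; 0 8 0 0; 0 7 0 0; 0 4 0 0; 0 2 0 0; 0 0 0 0; 0 0 0 0"

```text
t: 14.95
eef_pos: [0.5617, 0.016, 0.0508]
tcp_rot: [0.528, 0.471, -0.528, 0.471]
force: [-2.5, 0.1, 5.2]
opening: 0.0089
```

```bash
python3 - <<'E'
from h import *
s=arm.read_state();print(s["t"],s["eef_pos"],s["force"],s["ft_torque"],s["opening"])
c,im=snap("wrist","w5raw.png")
look("wrist",c,["strip_nose","roof_mouth"])
a=cv2.resize(im[100:340,300:500],(660,590),interpolation=cv2.INTER_CUBIC)
cv2.imwrite("pics/w5.png",a[:,:,::-1])
E
```

```text
14.95 [0.56174248 0.01599364 0.05080788] [-2.54761631  0.08312417  5.23026177] [-0.0722836   0.51263928 -0.02723053] 0.008861211093192664
wrist landmark_of roof_mouth 0.8 [0.6168 0.0145 0.0234]
```

View pics/w5.png

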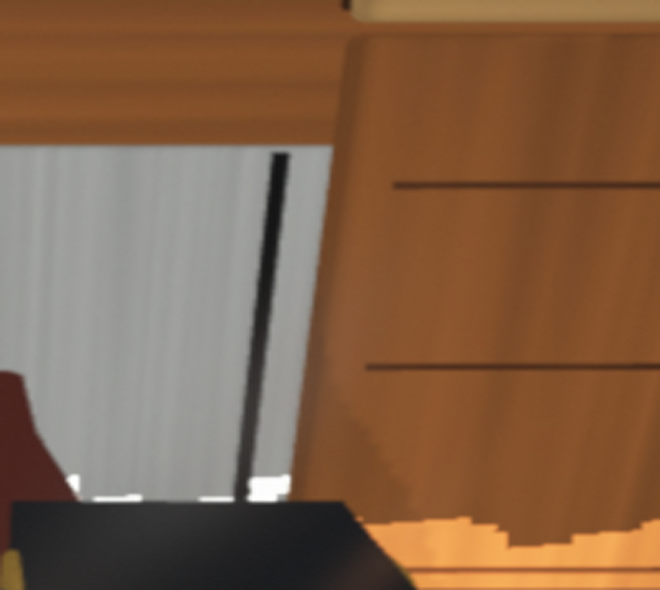

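```bash
python3 - <<'E'
from h import *
c=viewer.get_calibration("wrist"); s=arm.read_state()
px=lambda l:np.array(l)/[3.3,590/240]+[300,100]-[.35,.3]
Rz=R.from_euler("z",np.radians(-6.3)).as_matrix()
f=lambda l,z:(unproj(c,px(l),z)@Rz*1e3).round(1)[:,:2].tolist()
print("line",f([[280,153],[243,490]],.03),"lip low",f([[331,153],[291,490]],.035),"lip top",f([[355,45],[318,330]],.045), "tcp",(np.array(s["eef_pos"])@Rz*1e3).round(1))
E
```

```text
line [[607.8, 131.8], [607.7, 57.6]] lip low [[613.5, 132.5], [613.9, 60.5]] lip top [[611.4, 152.6], [611.4, 100.5]] tcp [556.6  77.6  50.8]
```

>>> play_rows --targets "0 2.5 0 0; 0 2.5 0 0; 0 0 0 0; 0 0 0 0"

```text
t: 15.6
eef_pos: [0.5668, 0.0154, 0.0508]
tcp_rot: [0.528, 0.471, -0.528, 0.471]
force: [-2.7, 0.6, 4.8]
opening: 0.0089
```

```bash
python3 - <<'E'
from h import *
s=arm.read_state();print(s["t"],s["eef_pos"],s["force"],s["ft_torque"],s["opening"])
c,im=snap("wrist")
a=cv2.resize(im[150:320,350:430],(376,590),interpolation=cv2.INTER_CUBIC)
c,im=snap("side");b=cv2.resize(im[190:290,210:340],(420,323),interpolation=cv2.INTER_CUBIC)
look("side",c,["strip_nose","strip_grip","roof_mouth"])
o=np.zeros((590,796,3),np.uint8);o[:,:376]=a;o[:323,376:]=b
cv2.imwrite("pics/w6.png",o[:,:,::-1])
E
```

```text
15.6 [0.56677146 0.01540333 0.05081445] [-2.73517869  0.63320255  4.83220942] [-3.47388460e-02  5.05665899e-01  2.75450794e-04] 0.008861609952754743
side landmark_of strip_nose 0.64 [0.6484 0.007  0.0241]
side landmark_of roof_mouth 0.6 [0.6187 0.0083 0.0237]
```

View pics/w6.png

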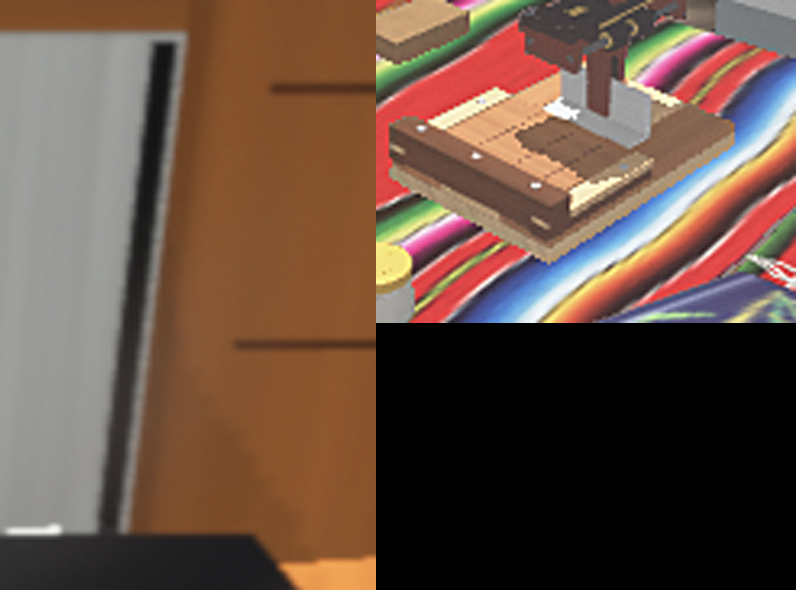

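>>> play_rows --targets "0 0.8 0 0; 0 0 0 0; 0.15 0 0 0; 0 0 0 0; 0 0 0 0; 0 0 0 0"

```text
t: 16.6
eef_pos: [0.5672, 0.0154, 0.0508]
tcp_rot: [-0.528, -0.471, 0.528, -0.47]
force: [-4.1, 0.1, 9.1]
opening: 0.0084
```

```bash
python3 - <<'E'
from h import *
F=[]
for i in range(6):
    viewer.capture("side"); s=arm.read_state(); F.append(s["force"])
print(s["t"],s["eef_pos"],np.round(F,1).tolist(),s["ft_torque"],s["opening"])
c,im=snap("wrist","w7.png")
px=np.array([0,0])
g=cv2.cvtColor(im,cv2.COLOR_RGB2GRAY)
for r in(170,200,230,260): print(r,g[r,368:396].tolist())
E
```

```text
16.9 [0.5671949  0.01539383 0.05081635] [[-4.5, 1.3, 8.8], [-3.9, 1.7, 8.1], [-4.6, 0.4, 8.8], [-4.4, 1.3, 8.8], [-4.1, 0.2, 8.4], [-4.2, 0.2, 8.2]] [-6.01660965e-04  7.80193203e-01 -1.77099821e-03] 0.008982652110708988
170 [153, 152, 151, 152, 154, 157, 160, 160, 157, 156, 153, 153, 149, 119, 51, 24, 21, 26, 47, 78, 85, 75, 75, 75, 78, 82, 86, 88]
200 [152, 152, 154, 157, 158, 158, 157, 155, 154, 150, 135, 91, 34, 23, 24, 38, 86, 108, 81, 77, 76, 78, 83, 88, 91, 93, 93, 96]
230 [155, 156, 157, 157, 156, 154, 152, 147, 118, 53, 35, 35, 41, 79, 100, 78, 75, 78, 81, 86, 90, 93, 95, 97, 98, 97, 97, 99]
260 [154, 155, 154, 152, 148, 131, 90, 54, 49, 51, 64, 88, 94, 83, 80, 81, 82, 86, 89, 89, 90, 91, 93, 94, 97, 97, 97, 96]
```

```bash
python3 - <<'E'
from h import *
c=viewer.get_calibration("wrist");Rz=R.from_euler("z",np.radians(-6.4)).as_matrix()
f=lambda l,z:(unproj(c,l,z)@Rz*1e3).round(2)[:,:2].tolist()
print(f([[381.4,200],[378.8,230],[376.2,260]],.03),f([[385.7,200],[382.6,230],[380,260]],.035)); print(c["origin"])
E
```

```text
[[613.02, 113.98], [612.97, 98.22], [612.92, 81.62]] [[613.6, 115.29], [613.36, 100.0], [613.36, 83.89]]
[0.57675824 0.09498986 0.19966318]
```

>>> play_rows --targets "0.02 0 0 0; 0 0 0 0; 0 0 0 0; 0 0 0 0"

```text
t: 17.45
eef_pos: [0.5672, 0.0154, 0.0508]
tcp_rot: [-0.528, -0.471, 0.528, -0.47]
force: [-4.1, 0.6, 8.0]
opening: 0.0086
```

```bash
python3 - <<'E'
from h import *
F=[]
for i in range(6):
    viewer.capture("side"); s=arm.read_state(); F.append(s["force"])
print(s["t"],s["eef_pos"],np.mean(F,0).round(2),s["opening"])
if 7.5<np.mean(F,0)[2]<11.5: print(arm.job_done())
E
```

```text
17.75 [0.56718473 0.01537634 0.05082207] [-4.16  0.29  8.5 ] 0.008956134979563237
the job is handed in; nothing more can be done
None
```

I picked up the flashing by its flange and slid it along the lower shingles and under the upper shingle. I handed the job in at 17.75 s, still gripping the flange and pressing down.

What the last checks showed:
- **Line to edge:** in the wrist picture the black line is within about 0.5 mm of the shingle's edge. Line and edge are parallel to within about half a degree.
- **Centring:** before the flashing went in, the side margin from leaf to shingle measured 19.4 to 21.4 mm, against 20 mm ideal. I did not re-measure it afterwards.
- **Press:** the wrist reads 8.5 N. Adding about 1.4 N for the flashing's weight, that makes about 9.9 N on the roof. A final 0.02 mm downward nudge did not change it.
- **Grip:** the jaws are open 9.0 mm on the 9 mm flange.
- **Shingle:** it looks flat in the last pictures, and its lower lip fits the unlifted height. I had no direct reading of its angle.

Some things disagreed or did not go as commanded:
- Estimates of the roof's turn ranged from -5.5° to -7.3° depending on the camera and edge; I settled on the middle, with the tool at -6.6°.
- The last 0.8 mm forward command moved the flashing only about 0.4 mm because of friction. About 4 N of sideways push against the arm remains.

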